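# Index the bench magnifier over the watch

### The arm

A 6-joint arm with a two-finger parallel gripper is mounted at the origin on the work surface. World frame = base frame: x ahead of the robot, y to its left, z up, the work surface at z = 0. Lengths are in mm, angles in rad, forces in N, time in s.
With the tool pointing down it reaches from about 275 to 825 mm from the base axis. Payload 4.9 kg.
Tool frame: the origin (TCP) lies at the very end of the fingers, on their centre line; the grasp point (between the pads) lies r.grip_depth behind it (r.grip_depth is the distance from the TCP to the grasp point, in mm); z points along the fingers, y is the line along which they close (so a half turn about z gives the same grasp; the last joint's range is limited). The gripper opens to 85 mm and grips with 20 to 120 N. Pads are 22 mm wide; open, the fingers measure 114 mm over their backs; the gripper's body (76 mm by 85 mm) begins 54 mm behind the grasp point. The pads swing forward as they close: fully open they stand 13 mm farther back than shut.
Start: joints at [1.14, 0.326, -0.193, 1.052, 0, 1.437], TCP at [160.848, 525.972, 198.181] pointing down, gripper open.
Joint ranges: [-2.65, 2.65], [-0.97, 1.79], [-1.3, 1.35], [-1.93, 2.1], [-1.47, 1.37], [-3.14, 3.14]. Speed limits (rad/s): [2.57, 2.57, 3.14, 3.14, 3.14, 3.14].

### API

Orientations are given as a unit quaternion [w, x, y, z].
In Python, from station import r gives the robot as it stands.
- The arm moves only by the tool arm_command, never from a script. Its argument "series" is a list of rows, each an object of numbers: "tx", "ty", "tz": the shift along the tool's x, y, z in cm; "wx", "wy", "wz": the turn, a rotation vector about the tool's x, y, z in rad; "hand": the finger opening in cm, from 0 to 8.54. A call has 1 to 8 rows; each row is the pose to reach, as a shift and turn from the pose commanded when the call began, along the tool's axes at that moment; what a row does not reach only later rows make up. A row lasts 1/12 s, in which the tool goes at most 41.7 mm and 7.16 degrees, less where a joint would pass 70% of its speed; a pose out of reach is approached as far as the arm can. A call with a gripper value outside its range is refused whole. The fingers move at their own pace and stop on an object; the grip force is fixed at half the most. Time passes only in rows, so rows that repeat a pose let the fingers close. It gives the time, the measured TCP pose, the force, the opening and the grip force at its end, in the units of the state.
- r.get_obs(): the state, without advancing time (a new reading comes with each control period).
- r.capture(name): name is "scene" or "side" or "wrist"; returns (picture, depth): 384x512x3 uint8, blue, green, red; 384x512 float32, mm along the optical axis (not along the pixel's ray), 0 where there is no reading.
- r.camera_info(name): a dict with "mtx" (3x3 intrinsics, pixels), "R" (3x3) and "t" (3): a world point X has camera coordinates R X + t. Camera axes: x right, y down, z forward; pixel columns grow to the right and rows downward; lengths in mm; the calibration is good to about 2 mm. The wrist camera is an equidistant fisheye: a pixel r from the principal point sees the ray r / f radians off the axis. A picture is of the moment at which its call begins: read the wrist's pose just before it. camera_info takes no time and is no camera call; for the wrist camera it gives the pose at the moment of the call.
- r.job_done(): hands the job in; it is judged then, once.
The state is a dict: "time": time; "q": joint angles; "joint_vel": joint speeds; "effort": joint torques, N m; "eef_pos": TCP position; "eef_rot": TCP orientation; "ft_force": force on the tool from outside, world axes, zero at the start; "moment": the same for the moment, N m; "finger_gap": finger opening in mm; "grip_force": force on a finger pad.
Only numpy, scipy, OpenCV 4.12 (cv2) and the standard library are available. Lean on these libraries where they do the work, as an engineer would, in place of code of your own. Each camera call takes 0.05 s, during which the arm holds its last target. There are 200 camera calls.

### The job

The bench magnifier is parked on its rail. Pull up the spring plunger on its carriage, slide the carriage along until the lens stands over the wristwatch, and let the plunger drop fully home into the index hole there. Be gentle: never force the pin against the strip, sideways or downwards, leave the watch and the other things in the row where they stand, and let go at the end.

Things in the scene. Friction and masses are not known exactly. Their poses are not given: they have to be found in the camera images.
- rail: Low straight rail fixed to the bench, 334 mm long along its own y axis, 20 mm wide aluminium bar with a blue end block 56 mm high at each end; origin on the bench under its middle, z up. It carries the steel index strip (see slot) and the sliding magnifier carriage.
- carriage (a joint): Position (m) of the magnifier carriage along the rail's y axis, about 0 when parked (pin in the parking slot), travel -0.12 to 0.12. The dark metal block (with arm and lens about 0.3 kg) straddles the rail: 46 mm across, 50 mm along y, top 86 mm above the bench. It slides with about 1.5 N of friction and stays where it is left.
- plunger (a joint): Lift (m) of the spring plunger: 0 home, about 0.008 with the pin tip on top of the strip between holes, 0.014 at its upper stop. The pin (8 mm across, flat end) goes 8 mm into a hole; the spring pulls it down with 3 N at home, 7 N at the stop. Dragged along the strip it rubs with about 1 N. In a hole it stops the carriage dead but for 1 mm of play either way.
- knob (a point): Centre of the plunger's round black knob, upright on the carriage top, on the rail's centre line: 24 mm in diameter, 17 mm high; at home its underside is 101 mm and its top 118 mm above the bench (15 to 32 mm above the carriage top), with a 12 mm neck below it. It rises with the plunger.
- lens (a point): Centre of the magnifier lens, a clear round lens in a black ring 64 mm over all, 78 mm above the bench, held by the carriage's arm 90 mm to the rail's +x side of the knob, level with it along y.
- watch: Brass wristwatch head with a pale dial, 38 mm across, on a square pale wood stand 42 x 40 mm; 29 mm high in all, loose; origin under the middle of the stand. It stands in a row of four things along the +x side of the rail, each within 3 mm along y of a nominal index hole and about 90 mm out in x.
- ring: Bystander in the row: flat dark rubber ring, 40 mm across, 26 mm bore, 14 mm high, loose; origin under its middle.
- pot: Bystander in the row: round aluminium pot with a small knob on its lid, 40 mm across, 40 mm high, loose; origin under its middle.
- block: Bystander in the row: square dark wood block, 36 x 36 x 30 mm, with four small holes in its top, loose; origin under its middle.
- slot (a point): Nominal middle of the steel index strip on the rail, on its top face, 60 mm above the bench: 26 mm wide, 8 mm thick, 272 mm long. It has a 36 mm long parking slot here and four 10 mm holes nominally 50 and 100 mm either way along the rail's y. The strip is clamped in slotted fixings: all its holes together may lie up to 10 mm off along y; where is not known beforehand.
Mind the look-alikes: they are no part of the job. Leave any purple look-alike of the watch alone.

How it is judged (in metres and radians):
On the way, in this order (a step that is already met when the one before it is completed fails the run):
1. the plunger is pulled clear of the strip while the carriage is still parked (value of joint plunger above 0.0085 m and distance of lens from where it was at the start of the episode below 0.03 m), for 0.1 s.
2. the carriage is slid out of its parking place (distance of lens from where it was at the start of the episode above 0.032 m), for 0.1 s.
At the end, for the whole second after the job is handed in: The plunger is home (lift under 2 mm) in the index hole at the watch, the lens centre is within 20 mm of the watch's middle seen from above, and carriage and watch are at rest (value of joint plunger below 0.002 m and horizontal distance between lens and watch below 0.02 m and velocity of joint carriage between -0.01 and 0.01 m/s and linear speed of watch below 0.01 m/s); the robot touches nothing.
It fails at once if the plunger's pin is driven against the rail's strip with more than 18 N (contact force between plunger and rail above 18 N).
It fails at once if the watch or another thing in the row is moved by more than 8 mm (distance of any of watch, ring, pot, block from where it was at the start of the episode above 0.008 m).
It also fails if it takes over 42 s, if anything falls off the work surface, if the arm or the gripper's body presses on something with over 40 N, if the wrist force passes 120 N, or if a joint passes its speed limit or range.

## Working session

There is one attempt and no reset: what is moved stays moved. The work goes in short steps, Python scripts to look and compute and a tool call to move; the robot and the scene stay as the last step left them, time stands still between calls to the robot, and variables do not carry over. Pictures are saved under pics/ and viewed, at most 10 in all, crops included, and the job is handed in when it is done.

Besides the shell and the picture viewer there is one more tool, called after "Emit:" as a command line: name --argument value ..., lists and objects as JSON in quotes. arm_command: Moves the arm, as the interface text tells. Its arguments: {"type":"object","properties":{"series":{"type":"array"}},"required":["series"]}

```bash
mkdir -p pics; cat > h.py <<'E'
import numpy as np, cv2
from station import r
def cap(n):
    i=r.camera_info(n); p,d=r.capture(n); return p,d,i
def world(u,v,z,i):
    K,R,t=np.array(i['mtx']),np.array(i['R']),np.array(i['t']).ravel()
    return R.T@(np.array([(u-K[0,2])/K[0,0]*z,(v-K[1,2])/K[1,1]*z,z])-t)
def cloud(d,i):
    K,R,t=np.array(i['mtx']),np.array(i['R']),np.array(i['t']).ravel()
    v,u=np.mgrid[:d.shape[0],:d.shape[1]]
    c=np.stack([(u-K[0,2])/K[0,0]*d,(v-K[1,2])/K[1,1]*d,d],-1)
    return (c-t)@R
E
python3 - <<'E'
from h import *
for n in ('scene','side'):
    p,d,i=cap(n); cv2.imwrite(f'pics/{n}0.png',p); np.savez(f'{n}0.npz',p=p,d=d,**i)
    print(n,np.array(i['mtx']).round(1).tolist(),(-np.array(i['R']).T@np.array(i['t']).ravel()).round())
o=r.get_obs(); print(o['time'],o['eef_pos'],o['eef_rot'],o['ft_force'],o['finger_gap'],r.grip_depth)
E
```

```text
scene [[365.4, 0.0, 255.8], [0.0, 365.4, 192.5], [0.0, 0.0, 1.0]] [ 910. -153.  641.]
side [[351.8, 0.0, 254.9], [0.0, 351.8, 187.1], [0.0, 0.0, 1.0]] [364. 438. 498.]
0.1 [160.57828758 525.42687982 197.45862218] [-2.21796618e-04  1.47833953e-01  9.89011868e-01 -7.73887393e-04] [ 0.11695329 -0.33916923 -0.12206216] 85.78301409152871 18.700000000000003
```

View pics/scene0.png

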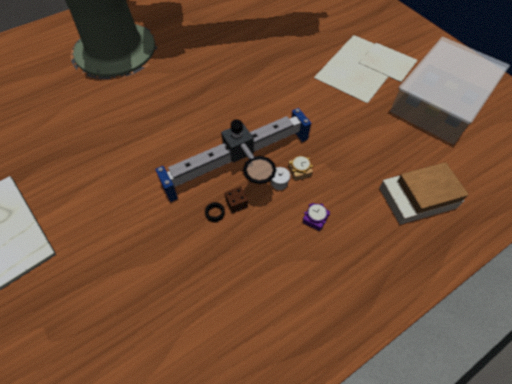

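View pics/side0.png

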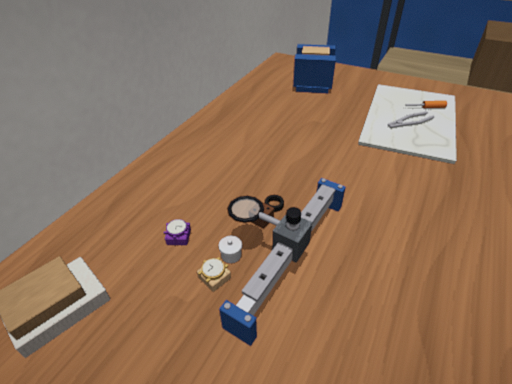

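The scene picture shows the brass watch on pale wood at (301,165), with the pot at (281,178), block at (237,198) and ring at (214,212). The black knob is at (237,127) and the lens at (259,169). The side view shows the watch at (213,270), the knob at (293,217) and strip holes at (262,277) and (280,255).

Candidates for the watch are the brass one at scene (301,165), side (213,270), and the purple one at scene (317,214), side (177,232), which is the decoy. I choose the brass one. The only knob on the carriage is the black one at (237,127); the pot's lid knob at (281,174) is not it.

```bash
python3 - <<'E'
from h import *
C=[];P=[]
for n in ('scene','side'):
    z=np.load(n+'0.npz'); w=cloud(z['d'],z); ok=z['d']>0
    hsv=cv2.cvtColor(z['p'],cv2.COLOR_BGR2HSV)
    near=ok&(w[...,2]>5)&(w[...,2]<140)
    rail=near&(hsv[...,0]>100)&(hsv[...,0]<125)&(hsv[...,1]>140)&(w[...,2]>25)
    k,l,s,c=cv2.connectedComponentsWithStats(rail.astype(np.uint8))
    for j in range(1,k):
        if s[j,4]>30:
            q=w[l==j]; t=q[q[:,2]>50]; print(n,'blue',c[j].round(),s[j,4],q.mean(0).round(),'top',len(t),t.mean(0).round(1) if len(t) else '')
    us={'scene':dict(knob=(237,124),watch=(301,163),lens=(259,169),pot=(281,175),ring=(214,212),block=(237,198)),'side':dict(knob=(293,215),watch=(213,268),lens=(245,209),pot=(230,246),ring=(274,203))}[n]
    for m,(u,v) in us.items(): print(n,m,w[v,u].round(1))
    # knob top: points high
    kt=near&(w[...,2]>112); q=w[kt]; q=q[np.linalg.norm(q[:,:2]-w[us['knob'][1],us['knob'][0]][:2],axis=1)<30]
    print('knobtop',len(q),((q.max(0)+q.min(0))/2).round(1),q.mean(0).round(1))
z=np.load('side0.npz'); cv2.imwrite('pics/crop.png',cv2.resize(z['p'][170:350,150:370],None,fx=3.3,fy=3.3,interpolation=cv2.INTER_CUBIC))
E
```

```text
scene blue [302. 123.] 155 [522. 228.  48.] top 94 [514.5 229.2  54.6]
scene blue [166. 182.] 189 [497. -84.  50.] top 133 [491.5 -83.5  54.9]
scene knob [501.4  78.4 117.9]
scene watch [595.4 169.8  29.8]
scene lens [587.4  70.6  78.2]
scene pot [597.3 117.6  31.3]
scene ring [577.8 -30.6  -1.7]
scene block [591.8  16.4  28.5]
knobtop 111 [497.7  77.3 115.7] [499.4  76.8 116.5]
side blue [314.  68.] 1224 [ 699. -543.   72.] top 923 [ 699.7 -545.5   83.4]
side blue [335. 191.] 191 [475. -75.  47.] top 107 [480.4 -77.7  54.1]
side blue [238. 320.] 675 [505. 239.  47.] top 378 [506.8 237.   54.2]
side knob [495.5  85.1 115.5]
side watch [591.7 173.   28.6]
side lens [586.3  74.3  77.5]
side pot [589.8 123.3  31. ]
side ring [583.8 -36.4  -1.4]
knobtop 158 [497.6  81.6 115.3] [496.9  82.2 116.1]
```

View pics/crop.png

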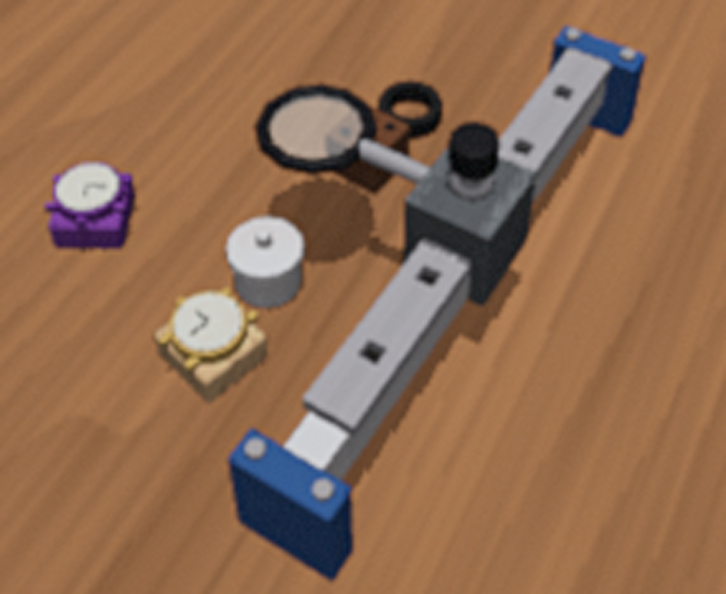

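The crop confirms the brass watch on its pale stand at (208,330), with the purple decoy at (92,205). The hole beside the watch is at crop (372,351) and the next one at (428,275). Next I measure the holes and the rail direction.

```bash
cat > m.py <<'E'
from h import *
def plane(u,v,z0,i):
    a=world(u,v,0,i); b=world(u,v,1000,i); return a+(b-a)*(z0-a[2])/(b[2]-a[2])
E
python3 - <<'E'
from m import *
seeds={'side':{'p100':(262.7,276.4),'p50':(279.7,253.3),'m50':(308.5,214.5),'m100':(320.8,198)}}
S=np.load('side0.npz'); Z=np.load('scene0.npz')
def proj(X,i):
    c=i['R']@X+i['t'].ravel(); p=i['mtx']@c; return p[:2]/p[2]
def blob(i,u,v,r=4):
    g=cv2.cvtColor(i['p'],cv2.COLOR_BGR2GRAY).astype(float); x,y=int(round(u)),int(round(v))
    q=g[y-r:y+r+1,x-r:x+r+1]; m=np.clip(np.median(q)-20-q,0,None); yy,xx=np.mgrid[y-r:y+r+1,x-r:x+r+1]
    return (m*xx).sum()/m.sum(),(m*yy).sum()/m.sum(),m.sum()
pts={'side':[], 'scene':[]}
for k,(u,v) in seeds['side'].items():
    b=blob(S,u,v); X=plane(b[0],b[1],60,S); c=blob(Z,*proj(X,Z)); Y=plane(c[0],c[1],60,Z)
    pts['side'].append(X[:2]);pts['scene'].append(Y[:2])
    print(k,np.round(b,1),X.round(1),proj(X,Z).round(1),np.round(c,1),Y.round(1))
for n,q in pts.items():
    q=np.array(q); s=np.array([100,50,-50,-100.]); d=(s[:,None]*(q-q.mean(0))).sum(0)/(s@s); print(n,'mid',q.mean(0),'dir',d,np.arctan2(d[0],d[1]))
# knob: dark blob at z>95 near; brass/dial watch centre
for n,i in (('side',S),('scene',Z)):
    w=cloud(i['d'],i); near=(i['d']>0)
    q=w[near&(w[...,2]>106)&(w[...,2]<123)&(np.hypot(w[...,0]-497.6,w[...,1]-79.5)<22)]
    from scipy.optimize import least_squares
    t=q[q[:,2]>115]; 
    (cx,cy),rr=cv2.minEnclosingCircle(t[:,:2].astype(np.float32)); print(n,'knob',cx,cy,rr,t.mean(0),q[:,2].max())
    t=w[near&(w[...,2]>24)&(w[...,2]<34)&(np.hypot(w[...,0]-593,w[...,1]-171)<24)]
    (cx,cy),rr=cv2.minEnclosingCircle(t[:,:2].astype(np.float32)); print('watch',cx,cy,rr,t.mean(0))
    t=w[near&(w[...,2]>74)&(w[...,2]<83)&(np.hypot(w[...,0]-587,w[...,1]-72)<38)]
    (cx,cy),rr=cv2.minEnclosingCircle(t[:,:2].astype(np.float32)); print('lens',cx,cy,rr)
E
```

```text
p100 [ 262.4  276.5 1677. ] [504.  169.7  60. ] [275.7 125.1] [275.2 126.1 620. ] [505.6 167.1  60. ]
p50 [ 279.3  253.3 1651. ] [500.1 119.8  60. ] [254.9 134.2] [ 253.2  135.8 1161. ] [501.8 114.5  60. ]
m50 [ 307.9  214.2 1270. ] [492.4  20.1  60. ] [211.1 153.3] [210.5 154.1 779. ] [493.5  18.1  60. ]
m100 [ 320.2  197.5 1035. ] [488.4 -29.6  60. ] [188.1 163.3] [187.3 164.3 807. ] [489.8 -31.9  60. ]
side mid [496.21776051  70.0127364 ] dir [0.07776232 0.99646988] 0.07787996032389445
scene mid [497.68256595  66.92928727] dir [0.08012882 0.98908799] 0.08083629684423307
side knob 497.4292297363281 81.28929901123047 11.861043930053711 [497.16294996  81.07091652 116.5073945 ] 118.42297752424471
watch 593.5970458984375 171.91395568847656 22.974599838256836 [592.95611849 173.66906126  27.7192947 ]
lens 584.0807495117188 72.84428405761719 34.96821212768555
scene knob 497.8800048828125 77.4869155883789 12.14769172668457 [498.51576421  77.14978044 116.96824657] 119.29726973073082
watch 593.3472290039062 169.71435546875 23.145164489746094 [595.03368045 168.23333503  28.27152659]
lens 584.3160400390625 72.05032348632812 35.26689910888672
```

Emit:
arm_command --series '[{"tx": -4,"ty": -2.9,"wz": -0.03},{"tx": -8,"ty": -5.8,"wz": -0.06},{"tx": -11.4,"ty": -8.2,"wz": -0.09},{"tx": -14.8,"ty": -10.7,"wz": -0.12},{"tx": -18.2,"ty": -13.2,"wz": -0.15},{"tx": -21.6,"ty": -15.6,"wz": -0.18},{"tx": -25,"ty": -18.1,"wz": -0.2},{"tx": -28.4,"ty": -20.6,"wz": -0.218}]'

```text
$.series[0]: bad value
```

```bash
cat > go.py <<'E'
import sys
from h import *
from scipy.spatial.transform import Rotation as Ro
def st():
    o=r.get_obs(); w,x,y,z=o['eef_rot']; R=Ro.from_quat([x,y,z,w])
    return o,R
def show(T,yaw=0.0785):
    o,R=st(); M=R.as_matrix(); T=np.array(T,float)
    y=np.array([np.sin(yaw),np.cos(yaw),0]); z=np.array([0,0,-1.]); D=np.stack([np.cross(y,z),y,z],1)
    print('t',round(o['time'],2),'pos',np.round(o['eef_pos'],1),'shift cm',(M.T@(T-o['eef_pos'])/10).round(2),'turn',Ro.from_matrix(M.T@D).as_rotvec().round(3),'F',np.round(o['ft_force'],1),'gap',round(o['finger_gap'],1),round(o['grip_force'],1))
if __name__=='__main__': show([float(a) for a in sys.argv[1:4]])
E
python3 go.py 497.6 79.5 150
```

```text
t 0.1 pos [160.6 525.4 197.5] shift cm [-45.27 -32.78   4.79] turn [-0.002 -0.    -0.218] F [ 0.1 -0.3 -0.1] gap 85.8 0.0
```

Emit:
arm_command --series '[{"tx": -4,"ty": -2.9,"tz": 0,"wx": 0,"wy": 0,"wz": -0.03,"hand": 8.5},{"tx": -8,"ty": -5.8,"tz": 0,"wx": 0,"wy": 0,"wz": -0.06,"hand": 8.5},{"tx": -11.4,"ty": -8.2,"tz": 0,"wx": 0,"wy": 0,"wz": -0.09,"hand": 8.5},{"tx": -14.8,"ty": -10.7,"tz": 0,"wx": 0,"wy": 0,"wz": -0.12,"hand": 8.5},{"tx": -18.2,"ty": -13.2,"tz": 0,"wx": 0,"wy": 0,"wz": -0.15,"hand": 8.5},{"tx": -21.6,"ty": -15.6,"tz": 0,"wx": 0,"wy": 0,"wz": -0.18,"hand": 8.5},{"tx": -25,"ty": -18.1,"tz": 0,"wx": 0,"wy": 0,"wz": -0.2,"hand": 8.5},{"tx": -28.4,"ty": -20.6,"tz": 0,"wx": 0,"wy": 0,"wz": -0.218,"hand": 8.5}]'

```text
time: 0.77
eef_pos: [362.3, 258.1, 198.1]
eef_rot: [-0.0, 0.039, 0.999, -0.0]
ft_force: [-0.6, 1.2, -0.6]
finger_gap: 84.7
grip_force: 0.0
```

```bash
python3 go.py 497.6 79.5 150
```

```text
t 0.77 pos [362.3 258.1 198.1] shift cm [-14.88 -16.76   4.81] turn [-0.    -0.     0.001] F [-0.6  1.2 -0.6] gap 84.7 0.0
```

Emit:
arm_command --series '[{"tx": -2.5,"ty": -2.8,"tz": 0.4,"wx": 0,"wy": 0,"wz": 0,"hand": 6},{"tx": -5,"ty": -5.6,"tz": 0.8,"wx": 0,"wy": 0,"wz": 0,"hand": 6},{"tx": -7.5,"ty": -8.4,"tz": 1.2,"wx": 0,"wy": 0,"wz": 0,"hand": 6},{"tx": -10,"ty": -11.2,"tz": 1.6,"wx": 0,"wy": 0,"wz": 0,"hand": 6},{"tx": -12,"ty": -13.5,"tz": 2.1,"wx": 0,"wy": 0,"wz": 0,"hand": 6},{"tx": -13.3,"ty": -15,"tz": 2.5,"wx": 0,"wy": 0,"wz": 0,"hand": 6},{"tx": -13.8,"ty": -15.6,"tz": 2.8,"wx": 0,"wy": 0,"wz": 0,"hand": 6},{"tx": -13.8,"ty": -15.6,"tz": 2.8,"wx": 0,"wy": 0,"wz": 0,"hand": 6}]'

```text
time: 1.43
eef_pos: [487.1, 92.3, 169.2]
eef_rot: [-0.001, 0.041, 0.999, -0.0]
ft_force: [0.3, -0.9, 0.0]
finger_gap: 60.2
grip_force: 0.0
```

```bash
python3 go.py 497.6 79.5 150; python3 - <<'E'
from h import *
p,d,i=cap('wrist'); cv2.imwrite('pics/wrist1.png',p); print(i['mtx'])
for n in ('side',):
    p,d,i=cap(n); cv2.imwrite('pics/side1.png',cv2.resize(p[120:330,180:400],None,fx=2.7,fy=2.7,interpolation=cv2.INTER_CUBIC))
E
python3 go.py 497.6 79.5 150
```

```text
t 1.43 pos [487.1  92.3 169.2] shift cm [-1.15 -1.19  1.92] turn [-0.    -0.002 -0.003] F [ 0.3 -0.9  0. ] gap 60.2 0.0
[[297.31863964   0.         259.46157048]
 [  0.         297.31863964 190.98593818]
 [  0.           0.           1.        ]]
t 1.53 pos [486.   94.1 169.9] shift cm [-1.27 -1.37  1.98] turn [ 0.    -0.002 -0.   ] F [ 0.5  0.3 -0.1] gap 59.8 0.0
```

View pics/wrist1.png

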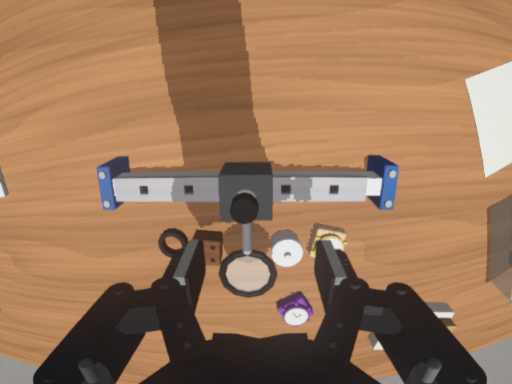

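The wrist view shows the knob top at (244,208), the four holes at (144,190), (188,189), (286,189) and (334,189), and the watch at (328,243), level with the right-most hole.

```bash
cat > wr.py <<'E'
from h import *
def fplane(u,v,z0,i):
    K,R,t=np.array(i['mtx']),np.array(i['R']),np.array(i['t']).ravel()
    a=np.array([u-K[0,2],v-K[1,2]])/K[0,0]; th=np.hypot(*a)
    ray=np.r_[np.sin(th)*a/th,np.cos(th)]; D=R.T@ray; c=-R.T@t
    return c+D*(z0-c[2])/D[2]
E
python3 - <<'E'
from wr import *
p,d,i=cap('wrist'); g=cv2.cvtColor(p,cv2.COLOR_BGR2GRAY)
def ref(u,v,r,t):
    q=(g[v-r:v+r+1,u-r:u+r+1]<t).astype(np.uint8); k,l,s,c=cv2.connectedComponentsWithStats(q)
    j=1+np.argmax(s[1:,4]); return c[j]+[u-r,v-r],s[j]
for n,u,v,z in (('m100',144,190,60),('m50',188,189,60),('p50',286,189,60),('p100',334,189,60)):
    c,s=ref(u,v,7,100); print(n,c.round(1),s,fplane(*c,z,i).round(1))
c,s=ref(244,208,20,30); print('knob',c.round(1),s,fplane(*c,116,i).round(1), d[208,244])
print('watchdial',fplane(330,245,28,i).round(1)); print(g[204:212,244], g[180:200,244])
print('cam',-np.array(i['R']).T@np.array(i['t']).ravel())
cv2.imwrite('pics/wcrop.png',cv2.resize(p[150:270,120:370],None,fx=3.2,fy=3.2,interpolation=cv2.INTER_CUBIC))
E
```

```text
m100 [142.3 189.9] [ 2  4  7  7 45] [489.3 -31.6  60. ]
m50 [186.9 190.1] [ 2  4  9  9 77] [493.5  18.4  60. ]
p50 [283.5 190. ] [ 0  4 10  9 86] [501.1 117.2  60. ]
p100 [331.5 190. ] [ 1  5  8  7 54] [505.  166.9  60. ]Traceback (most recent call last):
  File "<stdin>", line 8, in <module>
  File "<stdin>", line 5, in ref
    return _wrapfunc(a, 'argmax', axis=axis, out=out, **kwds)
    return bound(*args, **kwds)
ValueError: attempt to get argmax of an empty sequence
```

```bash
python3 - <<'E'
from wr import *
p,d,i=cap('wrist'); K,R,t=np.array(i['mtx']),np.array(i['R']),np.array(i['t']).ravel()
v,u=np.mgrid[:384,:512]; a=np.stack([u-K[0,2],v-K[1,2]],-1)/K[0,0]; th=np.linalg.norm(a,axis=-1)+1e-9
c=np.dstack([np.tan(th)[...,None]*a/th[...,None]*d[...,None],d]); w=(c-t)@R
s=(d>0)&(u>215)&(u<275)&(v>185)&(v<235)&(w[...,2]>114)&(w[...,2]<123)
q=w[s].astype(np.float32); print(len(q),'knob circ',cv2.minEnclosingCircle(q[:,:2].copy()),q.mean(0),np.percentile(q[:,2],[5,50,95]))
print('px',u[s].min(),u[s].max(),v[s].min(),v[s].max())
s=(d>0)&(u>305)&(u<350)&(v>220)&(v<262)&(w[...,2]>25)&(w[...,2]<33); q=w[s].astype(np.float32); print('watch',cv2.minEnclosingCircle(q[:,:2].copy()),q.mean(0))
s=(d>0)&(u>215)&(u<280)&(v>160)&(v<225)&(w[...,2]>82)&(w[...,2]<90); q=w[s].astype(np.float32); print('carr top',q.min(0),q.max(0),cv2.minAreaRect(q[:,:2].copy()))
E
python3 go.py 497.6 79.5 150
```

```text
589 knob circ ((497.9048767089844, 77.88906860351562), 11.898186683654785) [497.4471   78.10554 116.81096] [115.55763092 116.88020325 117.92068939]
px 227 255 198 224
watch ((593.3873901367188, 170.88607788085938), 23.61102867126465) [585.5734   171.8969    27.798386]
carr top [474.11536  51.4942   82.07057] [525.54254 104.51278  89.99598] ((500.59173583984375, 77.55317687988281), (50.235862731933594, 49.95672607421875), 85.18256378173828)
t 1.63 pos [486.1  94.7 170.3] shift cm [-1.26 -1.43  2.03] turn [ 0.    -0.001  0.001] F [ 0.  -0.2  0.4] gap 59.7 0.0
```

Emit:
arm_command --series '[{"tx": -0.7,"ty": -0.8,"tz": 0.5,"wx": 0,"wy": 0,"wz": 0,"hand": 6},{"tx": -1.3,"ty": -1.54,"tz": 1.5,"wx": 0,"wy": 0,"wz": 0,"hand": 6},{"tx": -1.3,"ty": -1.54,"tz": 3,"wx": 0,"wy": 0,"wz": 0,"hand": 6},{"tx": -1.3,"ty": -1.54,"tz": 4.5,"wx": 0,"wy": 0,"wz": 0,"hand": 6},{"tx": -1.3,"ty": -1.54,"tz": 6,"wx": 0,"wy": 0,"wz": 0,"hand": 6},{"tx": -1.3,"ty": -1.54,"tz": 7,"wx": 0,"wy": 0,"wz": 0,"hand": 5},{"tx": -1.3,"ty": -1.54,"tz": 7.5,"wx": 0,"wy": 0,"wz": 0,"hand": 4},{"tx": -1.3,"ty": -1.54,"tz": 7.5,"wx": 0,"wy": 0,"wz": 0,"hand": 3.5}]'

```text
time: 2.3
eef_pos: [497.8, 77.1, 93.8]
eef_rot: [-0.001, 0.039, 0.999, -0.0]
ft_force: [0.9, -0.4, -0.2]
finger_gap: 35.0
grip_force: 0.0
```

```bash
python3 go.py 497.8 78.3 95; python3 - <<'E'
from h import *
p,d,i=cap('side'); cv2.imwrite('pics/side2.png',cv2.resize(p[130:310,200:380],None,fx=3.3,fy=3.3,interpolation=cv2.INTER_CUBIC))
E
python3 go.py 497.8 78.3 95
```

```text
t 2.3 pos [497.8  77.1  93.8] shift cm [ 0.01  0.12 -0.12] turn [-0.    -0.002 -0.   ] F [ 0.9 -0.4 -0.2] gap 35.0 0.0
t 2.35 pos [498.5  77.1  94.7] shift cm [ 0.08  0.12 -0.03] turn [-0.    -0.001 -0.   ] F [-0.2  0.5  1.2] gap 34.9 0.0
```

View pics/side2.png

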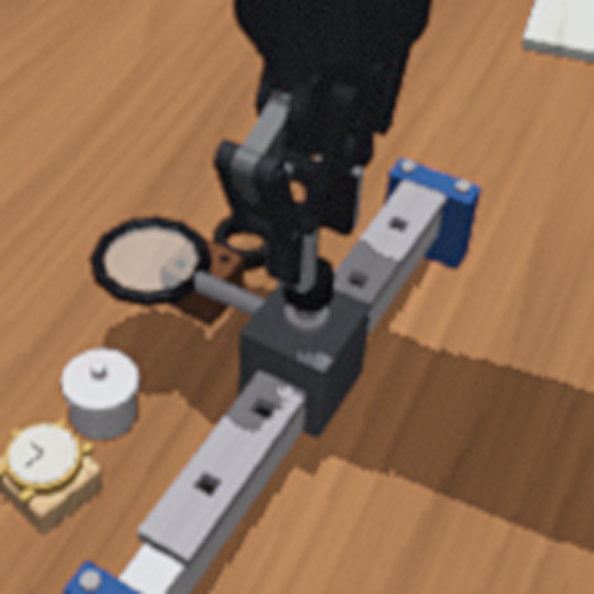

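The fingers straddle the black knob at (305,285), clear of the carriage top. I close on it now.

Emit:
arm_command --series '[{"tx": 0,"ty": 0.1,"tz": 0,"wx": 0,"wy": 0,"wz": 0,"hand": 3},{"tx": 0,"ty": 0.1,"tz": 0,"wx": 0,"wy": 0,"wz": 0,"hand": 2.6},{"tx": 0,"ty": 0.1,"tz": 0,"wx": 0,"wy": 0,"wz": 0,"hand": 2.3},{"tx": 0,"ty": 0.1,"tz": 0,"wx": 0,"wy": 0,"wz": 0,"hand": 2.0},{"tx": 0,"ty": 0.1,"tz": 0,"wx": 0,"wy": 0,"wz": 0,"hand": 2.0},{"tx": 0,"ty": 0.1,"tz": 0,"wx": 0,"wy": 0,"wz": 0,"hand": 2.0}]'

```text
time: 2.85
eef_pos: [499.0, 78.2, 95.5]
eef_rot: [0.0, 0.039, 0.999, 0.0]
ft_force: [0.2, 0.3, 0.7]
finger_gap: 20.1
grip_force: 0.0
```

```bash
python3 go.py 497.8 78.3 106
```

```text
t 2.85 pos [499.   78.2  95.5] shift cm [ 0.12 -0.   -1.05] turn [ 0.     0.001 -0.   ] F [0.2 0.3 0.7] gap 20.1 0.0
```

```bash
python3 - <<'E'
from h import *
p,d,i=cap('side'); q=p[130:310,200:380]
p2,d2,i2=cap('scene'); q2=p2[60:200,170:310]
a=cv2.resize(q,(400,400),interpolation=cv2.INTER_CUBIC); b=cv2.resize(q2,(400,400),interpolation=cv2.INTER_CUBIC)
cv2.imwrite('pics/two3.png',np.hstack([a,b]))
E
python3 go.py 497.8 78.3 95
```

```text
t 2.95 pos [498.9  78.2  95.3] shift cm [0.11 0.   0.03] turn [-0.  0. -0.] F [-0.1  0.2  0.6] gap 20.2 0.0
```

View pics/two3.png

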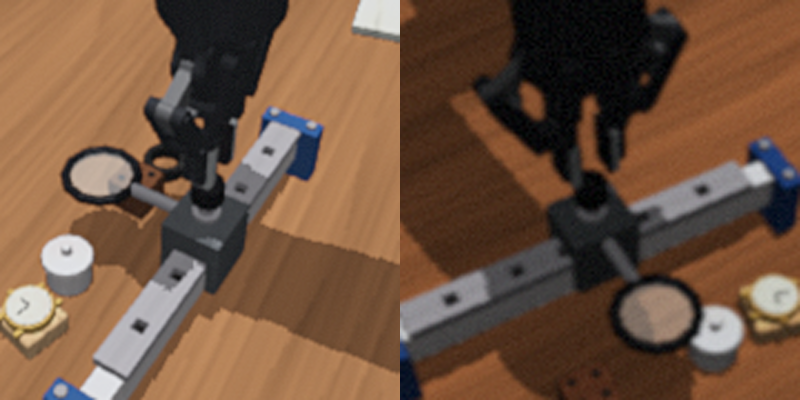

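The side view (left) shows the finger tip at (208,160) against the knob top at (208,192). In the scene view (right) the knob at (592,188) isn't held: the tips at (570,170) and (612,155) end above or behind it. I measure the tips next.

```bash
python3 - <<'E'
from h import *
for n in ('scene','side'):
    p,d,i=cap(n); w=cloud(d,i)
    m=(d>0)&(abs(w[...,0]-498)<45)&(abs(w[...,1]-78)<60)
    for a in range(96,160,6):
        q=w[m&(w[...,2]>=a)&(w[...,2]<a+6)]
        if len(q): print(n,a,len(q),'x',np.percentile(q[:,0],[2,50,98]).round(),'y',np.percentile(q[:,1],[2,50,98]).round())
E
python3 go.py 497.8 78.3 95
```

```text
scene 96 5 x [500. 507. 509.] y [67. 74. 82.]
scene 102 27 x [493. 506. 510.] y [66. 72. 87.]
scene 108 28 x [497. 506. 510.] y [66. 72. 88.]
scene 114 82 x [489. 500. 509.] y [66. 79. 88.]
scene 126 14 x [491. 504. 510.] y [60. 88. 93.]
scene 132 34 x [490. 507. 511.] y [57. 88. 99.]
scene 138 47 x [492. 507. 511.] y [ 54.  87. 101.]
scene 144 53 x [490. 504. 511.] y [54. 87. 98.]
scene 150 52 x [491. 506. 511.] y [ 54.  66. 100.]
scene 156 44 x [489. 505. 511.] y [54. 88. 99.]
side 96 12 x [487. 496. 507.] y [78. 89. 91.]
side 102 43 x [486. 494. 508.] y [79. 90. 92.]
side 108 40 x [486. 493. 506.] y [80. 90. 92.]
side 114 72 x [486. 492. 506.] y [70. 85. 92.]
side 126 25 x [487. 493. 503.] y [68. 71. 97.]
side 132 52 x [486. 492. 505.] y [ 66.  96. 103.]
side 138 64 x [486. 493. 506.] y [ 66.  98. 104.]
side 144 69 x [486. 493. 507.] y [ 67.  98. 104.]
side 150 74 x [486. 493. 507.] y [ 68.  97. 104.]
side 156 49 x [486. 491. 504.] y [ 64.  72. 104.]
t 3.05 pos [498.8  78.2  95.2] shift cm [0.1  0.   0.02] turn [-0.  0. -0.] F [-0.5 -0.6 -0.1] gap 19.8 0.0
```

The tips really stand at z≈125, about 30 mm above the reported TCP and above the knob top at 118, so the fingers closed on air. I reopen, go down 20 mm by vision while watching the force, and measure again.

Emit:
arm_command --series '[{"tx": 0.1,"ty": 0,"tz": 0,"wx": 0,"wy": 0,"wz": 0,"hand": 4},{"tx": 0.1,"ty": 0,"tz": 0,"wx": 0,"wy": 0,"wz": 0,"hand": 4},{"tx": 0.1,"ty": 0,"tz": 0,"wx": 0,"wy": 0,"wz": 0,"hand": 4},{"tx": 0.1,"ty": 0,"tz": 0.4,"wx": 0,"wy": 0,"wz": 0,"hand": 4},{"tx": 0.1,"ty": 0,"tz": 0.8,"wx": 0,"wy": 0,"wz": 0,"hand": 4},{"tx": 0.1,"ty": 0,"tz": 1.2,"wx": 0,"wy": 0,"wz": 0,"hand": 4},{"tx": 0.1,"ty": 0,"tz": 1.6,"wx": 0,"wy": 0,"wz": 0,"hand": 4},{"tx": 0.1,"ty": 0,"tz": 2.0,"wx": 0,"wy": 0,"wz": 0,"hand": 4}]'

```text
time: 3.72
eef_pos: [497.6, 78.3, 74.5]
eef_rot: [-0.0, 0.039, 0.999, -0.0]
ft_force: [-1.5, -0.1, 0.1]
finger_gap: 39.9
grip_force: 0.0
```

```bash
cat > tips.py <<'E'
from h import *
for n in ('scene','side'):
    p,d,i=cap(n); w=cloud(d,i)
    m=(d>0)&(abs(w[...,0]-498)<45)&(abs(w[...,1]-78)<60)
    for a in range(88,136,4):
        q=w[m&(w[...,2]>=a)&(w[...,2]<a+4)]
        if len(q): print(n,a,len(q),'x',np.percentile(q[:,0],[2,50,98]).round(),'y',np.percentile(q[:,1],[2,25,50,75,98]).round())
E
python3 tips.py; python3 go.py 497.8 78.3 75
```

```text
scene 88 31 x [494. 502. 507.] y [68. 71. 73. 79. 86.]
scene 92 2 x [503. 503. 503.] y [76. 77. 78. 79. 81.]
scene 100 12 x [494. 506. 509.] y [66. 68. 72. 78. 86.]
scene 104 21 x [496. 507. 510.] y [66. 69. 72. 80. 94.]
scene 108 28 x [490. 504. 510.] y [ 51.  67.  75.  87. 100.]
scene 112 46 x [489. 505. 510.] y [ 50.  70.  79.  88. 107.]
scene 116 107 x [488. 499. 510.] y [ 46.  71.  78.  84. 102.]
scene 120 29 x [490. 503. 510.] y [ 45.  49.  97.  99. 109.]
scene 124 33 x [488. 505. 510.] y [ 44.  50.  57.  98. 109.]
scene 128 28 x [489. 503. 510.] y [ 44.  48.  97.  99. 108.]
scene 132 29 x [490. 503. 511.] y [ 44.  49.  56.  99. 108.]
side 88 19 x [488. 491. 495.] y [76. 80. 83. 86. 89.]
side 92 2 x [492. 492. 493.] y [82. 83. 83. 84. 84.]
side 100 9 x [486. 489. 491.] y [78. 83. 87. 88. 88.]
side 104 19 x [486. 489. 501.] y [ 59.  78.  84.  88. 101.]
side 108 39 x [485. 490. 502.] y [ 59.  60.  62.  89. 108.]
side 112 53 x [484. 490. 504.] y [ 57.  61.  81. 104. 113.]
side 116 90 x [484. 492. 503.] y [ 58.  63.  78. 106. 114.]
side 120 51 x [484. 493. 506.] y [ 58.  60. 107. 112. 114.]
side 124 49 x [484. 492. 506.] y [ 57.  61. 107. 113. 114.]
side 128 50 x [484. 493. 506.] y [ 57.  60. 107. 113. 114.]
side 132 39 x [484. 492. 505.] y [ 58.  61. 107. 113. 115.]
t 3.82 pos [497.1  78.3  74.3] shift cm [-0.07  0.01 -0.07] turn [-0.    -0.002 -0.   ] F [-0.8  0.6  0.4] gap 40.1 0.0
```

The tips now end at z≈106, alongside the knob (101–118), with both pads clear of it. I go 3 mm lower and close.

Emit:
arm_command --series '[{"tx": 0,"ty": 0,"tz": 0.3,"wx": 0,"wy": 0,"wz": 0,"hand": 3.2},{"tx": 0,"ty": 0,"tz": 0.3,"wx": 0,"wy": 0,"wz": 0,"hand": 2.8},{"tx": 0,"ty": 0,"tz": 0.3,"wx": 0,"wy": 0,"wz": 0,"hand": 2.5},{"tx": 0,"ty": 0,"tz": 0.3,"wx": 0,"wy": 0,"wz": 0,"hand": 2.2},{"tx": 0,"ty": 0,"tz": 0.3,"wx": 0,"wy": 0,"wz": 0,"hand": 2.0},{"tx": 0,"ty": 0,"tz": 0.3,"wx": 0,"wy": 0,"wz": 0,"hand": 2.0}]'

```text
time: 4.32
eef_pos: [497.9, 78.2, 72.5]
eef_rot: [0.0, 0.039, 0.999, -0.0]
ft_force: [-0.7, -0.0, 2.4]
finger_gap: 21.5
grip_force: 58.6
```

```bash
python3 go.py 497.8 78.3 75
```

```text
t 4.32 pos [497.9  78.2  72.5] shift cm [ 0.01  0.01 -0.25] turn [-0.  0. -0.] F [-0.7 -0.   2.4] gap 21.5 58.6
```

Gripped at 58.6 N. I lift 11 mm, short of the 14 mm stop.

Emit:
arm_command --series '[{"tx": 0,"ty": 0,"tz": -0.2,"wx": 0,"wy": 0,"wz": 0,"hand": 2.0},{"tx": 0,"ty": 0,"tz": -0.4,"wx": 0,"wy": 0,"wz": 0,"hand": 2.0},{"tx": 0,"ty": 0,"tz": -0.6,"wx": 0,"wy": 0,"wz": 0,"hand": 2.0},{"tx": 0,"ty": 0,"tz": -0.8,"wx": 0,"wy": 0,"wz": 0,"hand": 2.0},{"tx": 0,"ty": 0,"tz": -1.0,"wx": 0,"wy": 0,"wz": 0,"hand": 2.0},{"tx": 0,"ty": 0,"tz": -1.1,"wx": 0,"wy": 0,"wz": 0,"hand": 2.0},{"tx": 0,"ty": 0,"tz": -1.1,"wx": 0,"wy": 0,"wz": 0,"hand": 2.0},{"tx": 0,"ty": 0,"tz": -1.1,"wx": 0,"wy": 0,"wz": 0,"hand": 2.0}]'

```text
time: 4.98
eef_pos: [497.7, 78.2, 83.1]
eef_rot: [-0.0, 0.039, 0.999, -0.0]
ft_force: [1.2, -0.6, -6.0]
finger_gap: 21.4
grip_force: 58.4
```

```bash
cat > kn.py <<'E'
from h import *
for n in ('scene','side'):
    p,d,i=cap(n); w=cloud(d,i); g=p.max(2)
    m=(d>0)&(abs(w[...,0]-498)<12)&(abs(w[...,2]-86)<20)&(abs(w[...,2]-86)>3)&(w[...,2]>80)
    m&=(g<60); q=w[m&(w[...,2]>89)]
    print(n,'dark knob low z',np.sort(q[:,2])[:6].round(1) if len(q) else None)
E
python3 tips.py | awk '$2>=88&&$2<=116'; python3 go.py 497.8 78.3 75
```

```text
scene 88 38 x [489. 502. 507.] y [68. 72. 74. 79. 86.]
scene 92 6 x [498. 501. 503.] y [72. 74. 74. 77. 80.]
scene 96 8 x [499. 502. 504.] y [72. 74. 76. 79. 82.]
scene 100 8 x [500. 503. 504.] y [72. 74. 76. 77. 78.]
scene 104 1 x [502. 502. 502.] y [73. 73. 73. 73. 73.]
scene 108 3 x [503. 503. 508.] y [69. 73. 78. 83. 88.]
scene 112 12 x [504. 508. 510.] y [69. 73. 76. 80. 87.]
scene 116 21 x [502. 507. 509.] y [60. 69. 74. 83. 92.]
side 88 45 x [489. 496. 507.] y [73. 80. 84. 86. 90.]
side 92 12 x [492. 496. 501.] y [79. 83. 85. 86. 86.]
side 96 13 x [492. 495. 501.] y [80. 82. 84. 86. 87.]
side 100 8 x [492. 495. 499.] y [81. 84. 86. 87. 87.]
side 104 1 x [492. 492. 492.] y [83. 83. 83. 83. 83.]
side 108 3 x [487. 488. 489.] y [82. 84. 86. 87. 87.]
side 112 10 x [486. 488. 504.] y [81. 84. 86. 94. 98.]
side 116 19 x [486. 488. 493.] y [67. 78. 85. 97. 99.]
t 5.08 pos [497.7  78.2  83.1] shift cm [-0.01  0.01  0.81] turn [-0. -0. -0.] F [ 1.7 -1.1 -7.2] gap 21.4 58.3
```

The pin is up about 10.6 mm, with the spring pulling 6–7 N and the knob underside at z≈111. I slide 89 mm along the rail, at moderate speed with an easy stop.

Emit:
arm_command --series '[{"tx": 0,"ty": 0.3,"tz": 0,"wx": 0,"wy": 0,"wz": 0,"hand": 2.0},{"tx": 0,"ty": 0.9,"tz": 0,"wx": 0,"wy": 0,"wz": 0,"hand": 2.0},{"tx": 0,"ty": 1.7,"tz": 0,"wx": 0,"wy": 0,"wz": 0,"hand": 2.0},{"tx": 0,"ty": 2.5,"tz": 0,"wx": 0,"wy": 0,"wz": 0,"hand": 2.0},{"tx": 0,"ty": 3.3,"tz": 0,"wx": 0,"wy": 0,"wz": 0,"hand": 2.0},{"tx": 0,"ty": 4.0,"tz": 0,"wx": 0,"wy": 0,"wz": 0,"hand": 2.0},{"tx": 0,"ty": 4.5,"tz": 0,"wx": 0,"wy": 0,"wz": 0,"hand": 2.0},{"tx": 0,"ty": 4.5,"tz": 0,"wx": 0,"wy": 0,"wz": 0,"hand": 2.0}]'

```text
time: 5.75
eef_pos: [501.5, 125.0, 83.2]
eef_rot: [0.0, 0.038, 0.999, 0.001]
ft_force: [1.0, 1.5, -7.0]
finger_gap: 21.3
grip_force: 58.2
```

```bash
python3 go.py 504.7 166.9 83; python3 - <<'E'
from h import *
p,d,i=cap('side'); w=cloud(d,i); c=w[(d>0)&(abs(w[...,2]-85)<3)&(abs(w[...,0]-500)<40)&(w[...,1]>40)&(w[...,1]<180)]
print(len(c),np.percentile(c[:,:2],[1,50,99],axis=0).round(1))
E
```

```text
t 5.75 pos [501.5 125.   83.2] shift cm [-0.    4.2   0.03] turn [0.002 0.    0.002] F [ 1.   1.5 -7. ] gap 21.3 58.2
615 [[477.8 103.8]
 [494.5 135.6]
 [525.1 152.9]]
```

Emit:
arm_command --series '[{"tx": 0,"ty": 0.3,"tz": 0,"wx": 0,"wy": 0,"wz": 0,"hand": 2.0},{"tx": 0,"ty": 1.0,"tz": 0,"wx": 0,"wy": 0,"wz": 0,"hand": 2.0},{"tx": 0,"ty": 1.8,"tz": 0,"wx": 0,"wy": 0,"wz": 0,"hand": 2.0},{"tx": 0,"ty": 2.6,"tz": 0,"wx": 0,"wy": 0,"wz": 0,"hand": 2.0},{"tx": 0,"ty": 3.3,"tz": 0,"wx": 0,"wy": 0,"wz": 0,"hand": 2.0},{"tx": 0,"ty": 3.9,"tz": 0,"wx": 0,"wy": 0,"wz": 0,"hand": 2.0},{"tx": 0,"ty": 4.3,"tz": 0,"wx": 0,"wy": 0,"wz": 0,"hand": 2.0},{"tx": 0,"ty": 4.4,"tz": 0,"wx": 0,"wy": 0,"wz": 0,"hand": 2.0}]'

```text
time: 6.47
eef_pos: [504.8, 167.9, 83.1]
eef_rot: [0.0, 0.039, 0.999, 0.0]
ft_force: [1.9, -1.5, -6.8]
finger_gap: 21.0
grip_force: 58.3
```

Emit:
arm_command --series '[{"tx": 0,"ty": 0,"tz": 0,"wx": 0,"wy": 0,"wz": 0,"hand": 2.0},{"tx": 0,"ty": 0,"tz": 0,"wx": 0,"wy": 0,"wz": 0,"hand": 2.0},{"tx": 0,"ty": 0,"tz": 0.1,"wx": 0,"wy": 0,"wz": 0,"hand": 2.0},{"tx": 0,"ty": 0,"tz": 0.15,"wx": 0,"wy": 0,"wz": 0,"hand": 2.0},{"tx": 0,"ty": 0,"tz": 0.15,"wx": 0,"wy": 0,"wz": 0,"hand": 2.0}]'

```text
time: 6.88
eef_pos: [504.8, 167.2, 81.6]
eef_rot: [-0.0, 0.039, 0.999, 0.0]
ft_force: [0.6, 1.4, -6.9]
finger_gap: 21.3
grip_force: 58.3
```

```bash
python3 go.py 504.7 166.9 83
```

```text
t 6.88 pos [504.8 167.2  81.6] shift cm [ 0.01 -0.03 -0.14] turn [ 0.001 -0.    -0.   ] F [ 0.6  1.4 -6.9] gap 21.3 58.3
```

Emit:
arm_command --series '[{"tx": 0,"ty": 0,"tz": 0.05,"wx": 0,"wy": 0,"wz": 0,"hand": 2.0},{"tx": 0,"ty": 0,"tz": 0.08,"wx": 0,"wy": 0,"wz": 0,"hand": 2.0},{"tx": 0,"ty": 0,"tz": 0.08,"wx": 0,"wy": 0,"wz": 0,"hand": 2.0}]'

```text
time: 7.13
eef_pos: [504.8, 167.0, 80.9]
eef_rot: [-0.0, 0.039, 0.999, 0.0]
ft_force: [1.2, 2.2, -5.3]
finger_gap: 21.0
grip_force: 58.3
```

Emit:
arm_command --series '[{"tx": 0,"ty": 0,"tz": 0.03,"wx": 0,"wy": 0,"wz": 0,"hand": 2.0},{"tx": 0,"ty": 0,"tz": 0.05,"wx": 0,"wy": 0,"wz": 0,"hand": 2.0},{"tx": 0,"ty": 0,"tz": 0.05,"wx": 0,"wy": 0,"wz": 0,"hand": 2.0}]'

```text
time: 7.38
eef_pos: [504.8, 167.0, 80.4]
eef_rot: [-0.0, 0.039, 0.999, 0.0]
ft_force: [0.5, 1.5, -5.0]
finger_gap: 20.9
grip_force: 58.4
```

Emit:
arm_command --series '[{"tx": 0,"ty": 0,"tz": 0.03,"wx": 0,"wy": 0,"wz": 0,"hand": 2.0},{"tx": 0,"ty": 0,"tz": 0.05,"wx": 0,"wy": 0,"wz": 0,"hand": 2.0},{"tx": 0,"ty": 0,"tz": 0.05,"wx": 0,"wy": 0,"wz": 0,"hand": 2.0}]'

```text
time: 7.63
eef_pos: [504.8, 167.0, 79.9]
eef_rot: [-0.0, 0.039, 0.999, -0.0]
ft_force: [0.7, 1.7, -5.8]
finger_gap: 21.2
grip_force: 58.4
```

Emit:
arm_command --series '[{"tx": 0,"ty": 0,"tz": 0.0,"wx": 0,"wy": 0,"wz": 0,"hand": 2.0},{"tx": 0,"ty": 0,"tz": 0.04,"wx": 0,"wy": 0,"wz": 0,"hand": 2.0},{"tx": 0,"ty": 0,"tz": 0.04,"wx": 0,"wy": 0,"wz": 0,"hand": 2.0}]'

```text
time: 7.88
eef_pos: [504.8, 167.0, 79.4]
eef_rot: [-0.0, 0.039, 0.999, 0.0]
ft_force: [0.8, 0.4, -4.7]
finger_gap: 21.3
grip_force: 58.4
```

Emit:
arm_command --series '[{"tx": 0,"ty": 0,"tz": 0.03,"wx": 0,"wy": 0,"wz": 0,"hand": 2.0},{"tx": 0,"ty": 0,"tz": 0.06,"wx": 0,"wy": 0,"wz": 0,"hand": 2.0},{"tx": 0,"ty": 0,"tz": 0.06,"wx": 0,"wy": 0,"wz": 0,"hand": 2.0}]'

```text
time: 8.13
eef_pos: [504.8, 167.0, 78.8]
eef_rot: [-0.0, 0.039, 0.999, 0.0]
ft_force: [0.2, 1.5, -5.8]
finger_gap: 21.2
grip_force: 58.4
```

Emit:
arm_command --series '[{"tx": 0,"ty": 0,"tz": 0.03,"wx": 0,"wy": 0,"wz": 0,"hand": 2.0},{"tx": 0,"ty": 0,"tz": 0.07,"wx": 0,"wy": 0,"wz": 0,"hand": 2.0},{"tx": 0,"ty": 0,"tz": 0.1,"wx": 0,"wy": 0,"wz": 0,"hand": 2.0},{"tx": 0,"ty": 0,"tz": 0.1,"wx": 0,"wy": 0,"wz": 0,"hand": 2.0}]'

```text
time: 8.47
eef_pos: [504.8, 167.0, 77.8]
eef_rot: [-0.0, 0.039, 0.999, 0.0]
ft_force: [0.6, 2.0, -4.7]
finger_gap: 21.3
grip_force: 58.4
```

The spring pull is easing as it should at this height and the strip isn't carrying the pin, so the pin is in the hole. I keep lowering gently.

Emit:
arm_command --series '[{"tx": 0,"ty": 0,"tz": 0.06,"wx": 0,"wy": 0,"wz": 0,"hand": 2.0},{"tx": 0,"ty": 0,"tz": 0.12,"wx": 0,"wy": 0,"wz": 0,"hand": 2.0},{"tx": 0,"ty": 0,"tz": 0.18,"wx": 0,"wy": 0,"wz": 0,"hand": 2.0},{"tx": 0,"ty": 0,"tz": 0.2,"wx": 0,"wy": 0,"wz": 0,"hand": 2.0},{"tx": 0,"ty": 0,"tz": 0.2,"wx": 0,"wy": 0,"wz": 0,"hand": 2.0}]'

```text
time: 8.88
eef_pos: [504.8, 167.0, 75.8]
eef_rot: [-0.0, 0.039, 0.999, -0.0]
ft_force: [0.1, 1.3, -4.1]
finger_gap: 21.0
grip_force: 58.5
```

Emit:
arm_command --series '[{"tx": 0,"ty": 0,"tz": 0.06,"wx": 0,"wy": 0,"wz": 0,"hand": 2.0},{"tx": 0,"ty": 0,"tz": 0.12,"wx": 0,"wy": 0,"wz": 0,"hand": 2.0},{"tx": 0,"ty": 0,"tz": 0.18,"wx": 0,"wy": 0,"wz": 0,"hand": 2.0},{"tx": 0,"ty": 0,"tz": 0.2,"wx": 0,"wy": 0,"wz": 0,"hand": 2.0},{"tx": 0,"ty": 0,"tz": 0.2,"wx": 0,"wy": 0,"wz": 0,"hand": 2.0}]'

```text
time: 9.3
eef_pos: [504.9, 167.0, 73.9]
eef_rot: [0.0, 0.039, 0.999, 0.0]
ft_force: [0.4, 1.4, -3.9]
finger_gap: 21.2
grip_force: 58.5
```

Lift is now about 1.4 mm. I open so the spring seats it, then retreat straight up.

Emit:
arm_command --series '[{"tx": 0,"ty": 0,"tz": 0.05,"wx": 0,"wy": 0,"wz": 0,"hand": 2.0},{"tx": 0,"ty": 0,"tz": 0.05,"wx": 0,"wy": 0,"wz": 0,"hand": 3.0},{"tx": 0,"ty": 0,"tz": 0.05,"wx": 0,"wy": 0,"wz": 0,"hand": 4.0},{"tx": 0,"ty": 0,"tz": 0.05,"wx": 0,"wy": 0,"wz": 0,"hand": 5.0},{"tx": 0,"ty": 0,"tz": 0.05,"wx": 0,"wy": 0,"wz": 0,"hand": 5.0},{"tx": 0,"ty": 0,"tz": 0.05,"wx": 0,"wy": 0,"wz": 0,"hand": 5.0}]'

```text
time: 9.8
eef_pos: [505.1, 166.9, 73.7]
eef_rot: [0.0, 0.039, 0.999, -0.0]
ft_force: [0.5, -0.1, -0.5]
finger_gap: 50.0
grip_force: 0.0
```

Emit:
arm_command --series '[{"tx": 0,"ty": 0,"tz": -1,"wx": 0,"wy": 0,"wz": 0,"hand": 5.0},{"tx": 0,"ty": 0,"tz": -2.5,"wx": 0,"wy": 0,"wz": 0,"hand": 5.0},{"tx": 0,"ty": 0,"tz": -4.5,"wx": 0,"wy": 0,"wz": 0,"hand": 5.0},{"tx": 0,"ty": 0,"tz": -6.5,"wx": 0,"wy": 0,"wz": 0,"hand": 5.0},{"tx": 0,"ty": 0,"tz": -8.5,"wx": 0,"wy": 0,"wz": 0,"hand": 5.0},{"tx": 0,"ty": 0,"tz": -10,"wx": 0,"wy": 0,"wz": 0,"hand": 5.0},{"tx": 0,"ty": 0,"tz": -10,"wx": 0,"wy": 0,"wz": 0,"hand": 5.0},{"tx": 0,"ty": 0,"tz": -10,"wx": 0,"wy": 0,"wz": 0,"hand": 5.0}]'

```text
time: 10.47
eef_pos: [505.6, 167.1, 174.6]
eef_rot: [0.001, 0.039, 0.999, 0.0]
ft_force: [-0.2, -0.9, -0.1]
finger_gap: 50.1
grip_force: 0.0
```

```bash
python3 go.py 504.8 167 173; python3 - <<'E'
from h import *
im=[]
for n,b in (('scene',(60,230,200,340)),('side',(170,350,150,330))):
    p,d,i=cap(n); w=cloud(d,i); ok=d>0
    t=w[ok&(w[...,2]>106)&(w[...,2]<124)&(np.hypot(w[...,0]-505,w[...,1]-168)<22)]; q=t[t[:,2]>114].astype(np.float32)
    print(n,'knob',cv2.minEnclosingCircle(q[:,:2].copy()),'top z',np.percentile(t[:,2],[50,90,99]).round(1))
    q=w[ok&(w[...,2]>74)&(w[...,2]<83)&(np.hypot(w[...,0]-595,w[...,1]-161)<42)].astype(np.float32); print('lens',cv2.minEnclosingCircle(q[:,:2].copy()))
    im.append(cv2.resize(p[b[0]:b[1],b[2]:b[3]],(400,430),interpolation=cv2.INTER_CUBIC))
cv2.imwrite('pics/end.png',np.hstack(im))
E
```

```text
t 10.47 pos [505.6 167.1 174.6] shift cm [ 0.08 -0.02  0.16] turn [ 0.001  0.002 -0.   ] F [-0.2 -0.9 -0.1] gap 50.1 0.0
scene knob ((505.2070007324219, 165.4300537109375), 12.443672180175781) top z [116.2 118.  118.5]
lens ((589.6747436523438, 158.49827575683594), 36.563228607177734)
side knob ((503.9844665527344, 169.04779052734375), 12.058917045593262) top z [116.1 117.3 118.1]
lens ((589.9082641601562, 162.1779327392578), 36.439231872558594)
```

View pics/end.png

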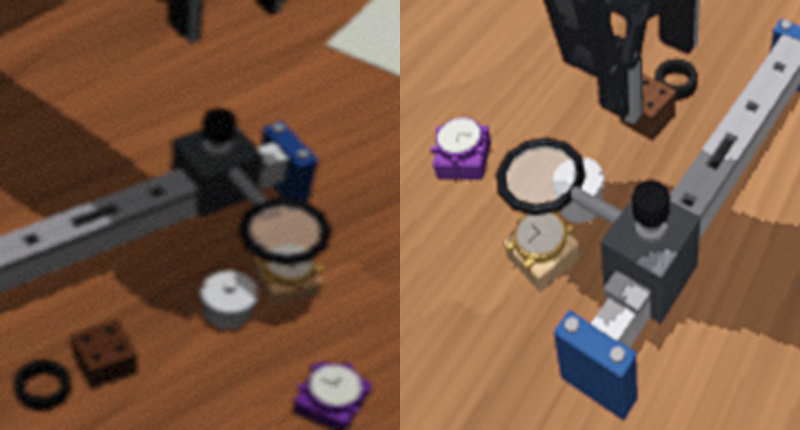

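The end view shows the lens over the watch (left (287,232), seen along a slant) and the knob at (218,125) and (650,205). The knob top is at z≈118, the home height. The lens is about 11 mm from the watch's middle, which fits the strip's roughly −10 mm offset. The row is where it was and the gripper is clear, so I hand in.

```bash
python3 -c "
from station import r
print(r.job_done())"
```

```text
the job is handed in; nothing more can be done
None
```

The job is handed in at about 10.5 s of the 42 s allowed: the plunger is home in the index hole at the brass watch, the lens is about 11 mm from the watch's middle, and the gripper is clear; the hand-in returned no verdict.

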